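# Draw out the lens tray with the hook

### The arm

A 6-joint arm with a two-finger parallel gripper is mounted at the origin on a cart in front of the work surface, level with it; the furniture and walls round the work are solid. World frame = base frame: x ahead of the robot, y to its left, z up, the work surface at z = 0. Lengths are in m, angles in rad, forces in N, time in s.
With the tool pointing down it reaches from about 0.425 to 0.95 m from the base axis. Payload 3.5 kg.
Tool frame: the origin (TCP) lies between the finger pads; the fingertips stand 22 mm ahead of it and the grasp point (between the pads) lies 3 mm ahead of it (ctrl.nose_length is the z of the fingertips in the tool frame, in m); z points along the fingers, y is the line along which they close (so a half turn about z gives the same grasp; the last joint's range is limited). The gripper opens to 85 mm and grips with 20 to 120 N. Pads are 22 mm wide; open, the fingers measure 114 mm over their backs; the gripper's body (76 mm by 85 mm) begins 54 mm behind the grasp point. The pads swing forward as they close: fully open they stand 13 mm farther back than shut.
Start: joints at [1.049, 0.286, 1.577, -0, 1.279, -0.15], TCP at [0.245, 0.629, 0.253] pointing down, gripper open.
Joint ranges: [-2.77, 2.77], [-0.9, 2.22], [0.21, 2.48], [-1.53, 4.67], [0.24, 2.81], [-2.84, 2.84]. Speed limits (rad/s): [2.79, 2.79, 3.14, 3.14, 3.14, 3.14].

### API

Orientations are given as a unit quaternion [x, y, z, w].
In Python, from plant import ctrl gives the robot as it stands. The module is installed in compiled form; this text tells all that it offers.
- The arm moves only by the tool send_rows, never from a script. Its argument "rows" is text: rows parted by semicolons, each of 7 numbers parted by spaces: the turn, a rotation vector about the tool's x, y, z in normalised numbers (1 is 120 degrees), then the shift along the tool's x, y, z in fractions of the full range, 1 being 75 cm, then the opening, from -1 (shut) to 1 (fully open). A call has 1 to 8 rows; each row is the pose to reach, as a shift and turn from the pose commanded when the call began, along the tool's axes at that moment; what a row does not reach only later rows make up. A row lasts 1/8 s, in which the tool goes at most 62.5 mm and 10.7 degrees, less where a joint would pass 70% of its speed; a pose out of reach is approached as far as the arm can. A call with a gripper value outside its range is refused whole. The fingers move at their own pace and stop on an object; "grip_force" is the grip in N (left out, the last holds). Time passes only in rows, so rows that repeat a pose let the fingers close. It gives the time, the measured TCP pose, the force, the opening and the grip force at its end, in the units of the state.
- ctrl.get_state(): the state, without advancing time (a new reading comes with each control period).
- ctrl.read_camera(name): name is "scene" or "top"; returns a dict with "color" (480x640x3 uint8, red, green, blue), "fx", "fy", "cx", "cy" (pixels), "extrinsics" (4x4, takes a point from world to camera coordinates). Camera axes: x right, y down, z forward; pixel columns grow to the right and rows downward; lengths in m; the calibration is good to about 2 mm. A picture is of the moment at which its call begins. There is no depth.
- ctrl.sign_off(): hands the job in; it is judged then, once.
Trained networks look in a picture, given as the dict that the camera call returned (one of the last four; its "shot" number tells which), for a name from the list of things; names that differ only in an ending like _2 or _b are one class to them, and where a whole thing is asked for, a point or a joint stands for the part that bears it (a point fixed in the world has none). Each returns a list of dicts, best first, with "p" (0 to 1); they miss things now and then, are a little off and sometimes report something else, mostly with a low value. They report only what shows in the picture. A call takes as long as a camera call. They do not tell look-alikes from the thing itself.
- ctrl.look_for(picture, target): "position" ([x, y, z] in m, in the coordinates of the camera as it stood for that picture, good to about 4 mm: the middle of the surface that is visible of it).
The state is a dict: "time": time; "qpos": joint angles; "dq": joint speeds; "joint_efforts": joint torques, N m; "eef_pos": TCP position; "tcp_rot": TCP orientation; "contact_force": force on the tool from outside, world axes, zero at the start; "wrist_torque": the same for the moment, N m; "opening": opening from 0.0 (shut) to 1.0 (fully open); "finger_force": force on a finger pad.
Only numpy, scipy, OpenCV 4.12 (cv2) and the standard library are available. Lean on these libraries where they do the work, as an engineer would, in place of code of your own. Each camera call takes 0.05 s, during which the arm holds its last target. There are 200 camera calls.

### The job

Take the hook from its rest, put its pin down into the finger hole of the wide tray of the low cabinet and draw that tray out until it stands firmly against its end stop. Pull steadily and gently, keep the pull on for a moment at the stop, then lift the pin out and lay the hook back in its rest, leaving the wide tray open and everything else undisturbed.

Things in the scene. Friction and masses are not known exactly. Their poses are not given: they have to be found in the camera images.
- hook: pull hook, 90 g: black handle 96x16x20 mm; from its front end (+x) an 8 mm steel rod runs on and bends straight down into a pin. Origin: centre of the handle's underside (handle spans z 0..20 mm); x along the handle to the pin, z up. Pin axis at x = +66 mm. Grip the handle's middle from above, between the posts of its rest, with a strong grip so that the pull does not turn it
- hook_tip (a point): lowest point of the hook's round-ended pin, at (66, 0, -26) mm in the hook's frame
- hook_rest: fixed grey rest: two forked posts (at x = -36 and +36 mm, each 10 thick) on a plate 120x50x6 mm. The handle lies between the prongs (23 mm apart, flared above, tops 65 mm high) on seats 40 mm above the counter, pin to +x. Origin: centre of underside; x along the handle. The hook's origin belongs at (0, 0, 40) mm here, give or take 8 mm along x
- cabinet: low grey steel cabinet 120 deep, 200 wide, 62 mm high, fixed on the counter, holding two aluminium trays side by side; origin: centre of underside; its front looks along its own -x, and so do the trays slide out. The wide tray is on its +y side
- wide_tray: wide tray (front plate 116 wide, top 54 mm above counter), axes as the cabinet; origin: outer face of the front plate, centre, at counter height. A level tongue, 46 wide, 6 thick, reaches 35 mm before the plate. Starts up to 40 mm open; slides with about 3 N and stays where left. At the stop the pull rises steeply: firm means 8 N or more for half a second; over 20 N is too much
- wide_hole (a point): centre of the wide tray's finger hole at the tongue's upper face, 20 mm before the front plate, 24 mm above the counter; axes as the cabinet. Round hole, 15 mm, through the 6 mm tongue, 18 mm free below. Pull with the pin's tip 8 mm or more below the upper face. The end stop lies 36 to 56 mm further out than the start; just where can only be felt
- narrow_hole (a point): the same point of the narrow tray (front 64 mm wide, on the cabinet's -y side, same tongue and hole), which must stay as it is
- stapler: red and black stapler, 135x38x47 mm, loose bystander; origin: centre of underside
- rubber_stamp: stamp with a turned wooden handle, 31x58x72 mm, loose bystander; origin: centre of underside
- cream_pot: round white pot with lid, 54 mm wide, 43 mm high, loose bystander; origin: centre of underside
There are look-alikes about, which are no part of the job. Of the things that look like the hook, the larger one is meant.

How it is judged:
By the outcome, as a careful person would: the job done as asked, in the order asked, and still so for the second after the job is handed in, with the robot touching nothing.
It also fails if it takes over 67 s, if anything falls off the work surface, if the arm or the gripper's body presses on something with over 40 N, if the wrist force passes 120 N, or if a joint passes its speed limit or range.

## Working session

There is one attempt and no reset: what is moved stays moved. The work goes in short steps, Python scripts to look and compute and a tool call to move; the robot and the scene stay as the last step left them, time stands still between calls to the robot, and variables do not carry over. Pictures are saved under pics/ and viewed, at most 13 in all, crops included, and the job is handed in when it is done.

Besides the shell and the picture viewer there is one more tool, called after ">>>" as name(argument=value, ...) on one line, values as JSON. send_rows: Moves the arm, as the interface text tells. Its arguments: {"type":"object","properties":{"rows":{"type":"string"},"grip_force":{"type":"number"}},"required":["rows"]}

```bash
mkdir -p pics; cat > h.py <<'E'
import numpy as np, cv2
from plant import ctrl
def world(p,P):
    E=np.array(P["extrinsics"]); return np.linalg.inv(E)@np.r_[p,1]
def pix(w,P):
    c=np.array(P["extrinsics"])@np.r_[w,1]; return P["fx"]*c[0]/c[2]+P["cx"],P["fy"]*c[1]/c[2]+P["cy"]
def ray(u,v,P):
    E=np.linalg.inv(np.array(P["extrinsics"])); d=E[:3,:3]@np.array([(u-P["cx"])/P["fx"],(v-P["cy"])/P["fy"],1]); return E[:3,3],d/np.linalg.norm(d)
def atz(u,v,z,P):
    o,d=ray(u,v,P); return o+d*(z-o[2])/d[2]
E
python3 - <<'E'
from h import *
import pickle
Ps={}
for n in("scene","top"):
    P=ctrl.read_camera(n);Ps[n]=P
    cv2.imwrite(f"pics/{n}0.png",P["color"][:,:,::-1])
    print(n,P["fx"],np.linalg.inv(P["extrinsics"])[:3,3].round(3))
    for t in["hook","hook_tip","hook_rest","cabinet","wide_tray","wide_hole","narrow_hole","stapler","rubber_stamp","cream_pot"]:
        for r in ctrl.look_for(P,t)[:4]:
            w=world(r["position"],P)[:3]; print(t,round(r["p"],2),w.round(3),np.round(pix(w,P)))
pickle.dump(Ps,open("p0.pkl","wb"))
s=ctrl.get_state();print(s["time"],s["tcp_rot"],s["eef_pos"],ctrl.nose_length)
E
```

```text
scene 507.2755151065982 [ 0.054 -1.04   0.645]
hook 0.76 [0.453 0.102 0.055] [251. 188.]
hook_tip 0.68 [0.45  0.105 0.053] [250. 188.]
hook_tip 0.58 [ 0.519 -0.247  0.025] [337. 259.]
hook_rest 0.9 [0.447 0.095 0.003] [251. 207.]
cabinet 0.59 [ 0.574 -0.332  0.059] [381. 260.]
wide_tray 0.71 [ 0.527 -0.252  0.024] [342. 260.]
wide_hole 0.72 [0.446 0.105 0.051] [249. 189.]
wide_hole 0.68 [ 0.52  -0.248  0.027] [338. 258.]
narrow_hole 0.6 [ 0.514 -0.348  0.021] [359. 286.]
stapler 0.65 [ 0.412 -0.077  0.031] [263. 231.]
rubber_stamp 0.79 [ 0.586 -0.04   0.028] [321. 210.]
rubber_stamp 0.24 [ 0.574 -0.329  0.057] [381. 260.]
cream_pot 0.73 [ 0.462 -0.559  0.04 ] [398. 355.]
top 518.6419807866483 [ 0.32  -0.206  1.196]
hook 0.71 [0.447 0.107 0.058] [181. 276.]
hook 0.67 [0.492 0.212 0.014] [142. 259.]
hook_tip 0.84 [0.448 0.11  0.06 ] [180. 276.]
hook_tip 0.72 [0.49  0.215 0.008] [142. 260.]
hook_rest 0.66 [0.44  0.1   0.009] [190. 282.]
cabinet 0.94 [ 0.575 -0.29   0.061] [360. 220.]
wide_tray 0.7 [ 0.527 -0.252  0.024] [343. 244.]
wide_hole 0.6 [ 0.527 -0.254  0.022] [344. 245.]
narrow_hole 0.78 [ 0.512 -0.347  0.028] [384. 251.]
stapler 0.59 [ 0.413 -0.076  0.047] [264. 293.]
rubber_stamp 0.63 [ 0.587 -0.038  0.013] [251. 220.]
cream_pot 0.69 [ 0.463 -0.543  0.045] [474. 272.]
1.1 [ 1.84828936e-01  9.82770708e-01 -1.87905543e-05  7.13062989e-07] [0.24519053 0.62887033 0.25331252] 0.022
```

```bash
python3 - <<'E'
import cv2
a=cv2.imread("pics/top0.png");b=cv2.imread("pics/scene0.png")
cv2.imwrite("pics/t1.png",cv2.resize(a[170:330,100:300],None,fx=4,fy=3.75*0+4,interpolation=2)[:600])
E
```

```text
(no output)
```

View pics/top0.png

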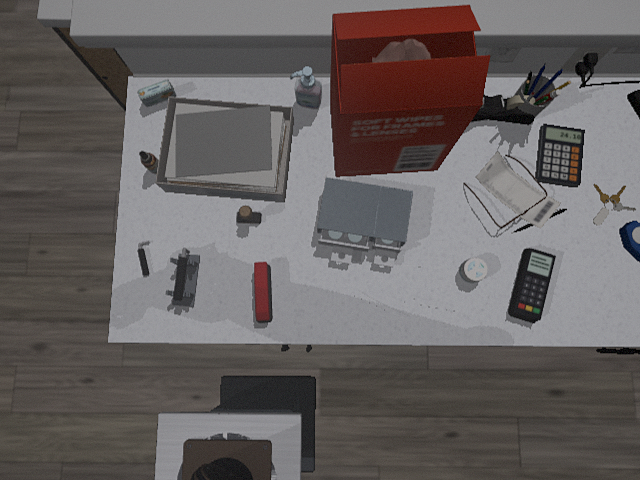

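View pics/scene0.png

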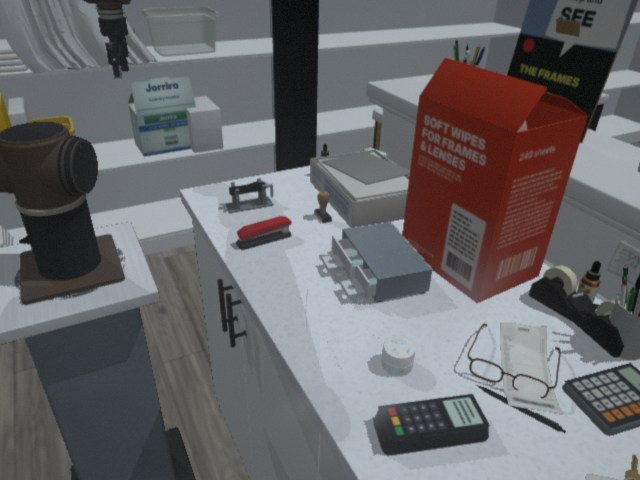

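The top view shows two hook-like things: the hook in its rest at (182,277), and a smaller one lying loose at (143,259). The larger one in the rest is the one meant. The cabinet is at (362,215), with the wide tray's tongue at (341,260) and the narrow tray's at (383,264). Next is a close crop to check the choice.

```bash
python3 - <<'E'
import cv2,numpy as np
a=cv2.imread("pics/top0.png");b=cv2.imread("pics/scene0.png")
r=lambda i,u,v,w,h:cv2.resize(i[v:v+h,u:u+w],(400,300),interpolation=cv2.INTER_CUBIC)
# top hook (130..210,235..295)x5, top trays (300..380,?)...
x=np.vstack([np.hstack([r(a,130,240,80,60),r(a,310,215,100,75)]),np.hstack([r(b,210,165,80,60),r(b,310,225,100,75)])])
cv2.imwrite("pics/c1.png",x)
E
```

```text
(no output)
```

View pics/c1.png

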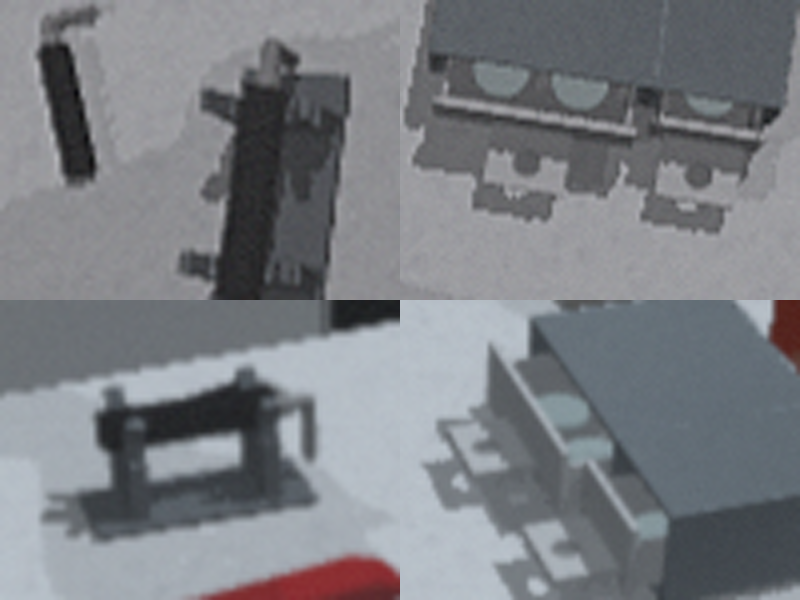

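The crops confirm the choice. The black handle lies in the fork posts with its pin towards +x (pixel about (184,249)), and the smaller hook lies on the counter to the left. The holes are at about (341.8,255.8) wide and (384.3,259) narrow in the top view, and (331.8,261.8) and (351.8,286.8) in the scene view.

```bash
cat >> h.py <<'E'
def tri(a,Pa,b,Pb):
    A=[];B=[]
    for (u,v),P in((a,Pa),(b,Pb)):
        o,d=ray(u,v,P);M=np.eye(3)-np.outer(d,d);A.append(M);B.append(M@o)
    x=np.linalg.solve(sum(A),sum(B)); 
    return x,[np.round(np.subtract(pix(x,P),q),1) for q,P in((a,Pa),(b,Pb))]
E
python3 - <<'E'
from h import *
import pickle
Ps=pickle.load(open("p0.pkl","rb"));T,S=Ps["top"],Ps["scene"]
for n,a,b in(("wide",(341.6,255.6),(331.7,261.5)),("narrow",(384.2,259),(351.7,286.6)),
  # plate corners
  ):
    print(n,tri(a,T,b,S))
# cabinet edges in top: front-plate top edge of wide tray, pixels /4+origin
for q in((418,240.5),(342,240)): pass
e=[(310+433/4-100,215+100/4),(310+635/4-100,215+133/4)]
w=[atz(*q,.054,T) for q in e];print("front plate edge",w,np.degrees(np.arctan2(*(w[0]-w[1])[:2])))
g=T["color"].max(2)
c=g[240:320,160:215];print("min",c.min());
m=np.zeros_like(g);m[240:320,160:210]=(g[240:320,160:210]<62)
n,l,st,ce=cv2.connectedComponentsWithStats(m)
k=1+np.argmax(st[1:,4]);print(st[k])
r=cv2.minAreaRect(np.argwhere(l==k)[:,::-1].astype(np.float32));bp=cv2.boxPoints(r)
print(r)
for q in bp: print(q,atz(*q,.06,T).round(4))
print("c",atz(*r[0],.06,T))
cr=T["color"][235:315,150:215,::-1]
x=cv2.resize(cr,None,fx=7,fy=7,interpolation=cv2.INTER_CUBIC)
cv2.polylines(x,[np.int32((bp-[150,235]+.5)*7)],True,(0,0,255),1)
cr2=S["color"][170:220,215:280,::-1]
x2=cv2.resize(cr2,None,fx=5,fy=5,interpolation=cv2.INTER_CUBIC)
o=np.zeros((560,800,3),np.uint8);o[:560,:455]=x;o[:250,460:785]=x2;cv2.imwrite("pics/c2.png",o)
E
```

```text
wide (array([ 0.50198919, -0.24976505,  0.02483762]), [array([ 0.2, -0.5]), array([-0.5,  0.1])])
narrow (array([ 0.49495192, -0.34687063,  0.02550523]), [array([ 0.3, -0.6]), array([-0.8,  0.1])])
front plate edge [array([ 0.53148254, -0.19602623,  0.054     ]), array([ 0.51329088, -0.30877229,  0.054     ])] 9.165722538731636
min 34
[173 255  25  51 551]
((184.76153564453125, 279.9076843261719), (20.34169578552246, 50.48213195800781), 7.125016689300537)
[171.53847 303.6923 ] [0.3871 0.1243 0.06  ]
[177.8 253.6] [0.4981 0.1165 0.06  ]
[197.9846  256.12308] [0.4927 0.0711 0.06  ]
[191.72307 306.21536] [0.3819 0.0796 0.06  ]
c [0.43947182 0.09789005 0.06      ]
```

View pics/c2.png

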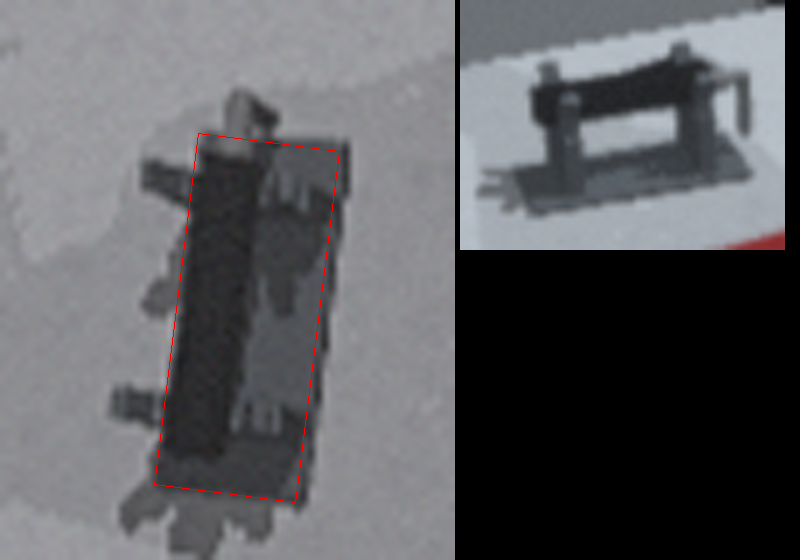

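```bash
python3 - <<'E'
from h import *
import pickle
from scipy.optimize import minimize
Ps=pickle.load(open("p0.pkl","rb"));T,S=Ps["top"],Ps["scene"]
print("tip",tri((188.3,252.5),T,(271.4,196.2),S)); print("elbow",tri((183.8,248.3),T,(271.2,184.2),S))
# handle silhouette fit in top
g=T["color"].max(2); obs=np.zeros_like(g); obs[245:310,165:192]=g[245:310,165:192]<48
n,l,st,ce=cv2.connectedComponentsWithStats(obs);k=1+np.argmax(st[1:,4]);obs=(l==k).astype(np.uint8);print(st[k])
K=8
R=lambda a:np.array([[np.cos(a),-np.sin(a)],[np.sin(a),np.cos(a)]])
def sil(p,z0=.04):
    pts=[pix(np.r_[R(p[2])@[sx*.048,sy*.008]+p[:2],z],T) for sx in(-1,1) for sy in(-1,1) for z in(z0,z0+.02)]
    return cv2.convexHull(np.float32(pts))
ob=cv2.resize(obs[240:312,160:200]*255,None,fx=K,fy=K,interpolation=cv2.INTER_LINEAR)>127
def cost(p,z0=.04):
    m=np.zeros(ob.shape,np.uint8);h=(sil(p,z0)-[160,240]+.5)*K
    cv2.fillConvexPoly(m,np.int32(np.round(h)),1);return (m!=ob).sum()/K**2
best=min((minimize(cost,[.44+dx,.108,a],method="Nelder-Mead",options=dict(initial_simplex=[[.44,.108,a],[.445,.108,a],[.44,.113,a],[.44,.108,a+.1]])) for dx in(0,) for a in(-.2,-.1,0,.1)),key=lambda r:r.fun)
print("handle",best.x,np.degrees(best.x[2]),best.fun,ob.sum()/K**2)
# cabinet roof edges and tray plates: view
E0=lambda q:(310+(q[0]-400)/4,215+q[1]/4)
c=cv2.resize(T["color"][170:275,305:425,::-1],None,fx=6,fy=5.7,interpolation=cv2.INTER_CUBIC)
cv2.imwrite("pics/c3.png",c)
E
```

```text
tip (array([0.50820757, 0.10390558, 0.01810667]), [array([ 0.1, -0.4]), array([-0.3,  0. ])])
elbow (array([0.51096469, 0.10587811, 0.05255831]), [array([-0.1,  0.2]), array([ 0.2, -0. ])])
[173 257  14  44 294]
handle [ 0.44384715  0.11171038 -0.07040679] -4.034012194899785 126.703125 300.375
```

View pics/c3.png

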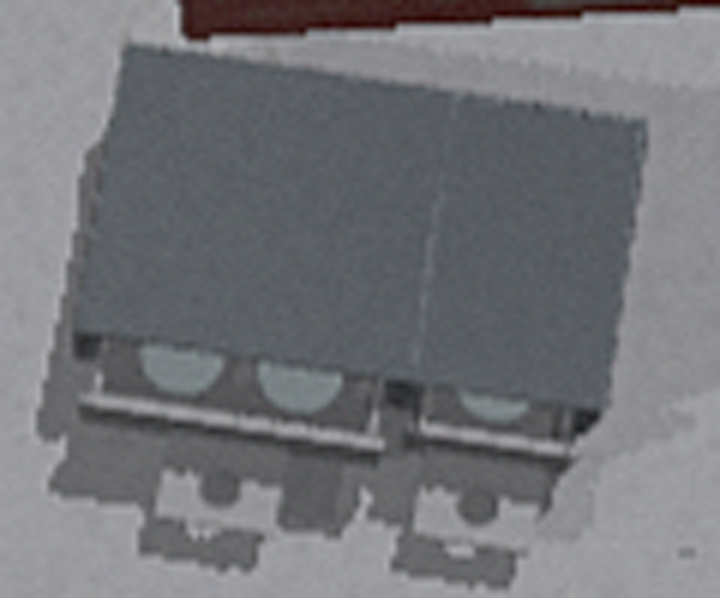

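The crop shows the wide tray's hole at about (341.8,256) in the top view. The cabinet front edge and the tray plate slope about 9°, so its yaw is about -9°. I'll refine the hook's yaw and work out the first move.

```bash
cat >> h.py <<'E'
from scipy.spatial.transform import Rotation as Ro
def move(tgt,yaw=None):
    "shift mm and turn deg in tool axes; yaw = wanted world angle (deg) of minus tool x"
    s=ctrl.get_state();R=Ro.from_quat(s["tcp_rot"]);M=R.as_matrix()
    d=M.T@(np.array(tgt)-s["eef_pos"])*1000
    t=None
    if yaw is not None:
        y=np.radians(yaw);x=-np.array([np.cos(y),np.sin(y),0]);z=np.array([0,0,-1.]);W=np.c_[x,np.cross(z,x),z]
        t=np.degrees(Ro.from_matrix(M.T@W).as_rotvec()).round(2)
    print("shift",d.round(1),"turn",t,"t",s["time"],"pos",np.round(s["eef_pos"],4),"F",np.round(s["contact_force"],1))
E
python3 - <<'E'
from h import *
import pickle
from scipy.optimize import minimize
Ps=pickle.load(open("p0.pkl","rb"));T,S=Ps["top"],Ps["scene"]
g=T["color"].max(2); obs=np.zeros_like(g); obs[245:310,165:192]=g[245:310,165:192]<52
n,l,st,ce=cv2.connectedComponentsWithStats(obs);k=1+np.argmax(st[1:,4])
q=np.argwhere(l==k)[:,::-1].astype(float)
for v0 in(258,268,278,288,298):
    for v in(v0,):
        r=q[q[:,1]==v][:,0];print(v,r.min(),r.max(),g[v,168:194])
rows=[v for v in range(262,296)]
L=[]
for v in rows:
    p=g[v].astype(float);i=next(i for i in range(168,190) if p[i]<75);L.append(i-1+(p[i-1]-75)/(p[i-1]-p[i]+1e-9))
f=np.polyfit(rows,L,1);res=np.array(L)-np.polyval(f,rows);ok=abs(res)<.6;f=np.polyfit(np.array(rows)[ok],np.array(L)[ok],1)
a,b=[atz(np.polyval(f,v),v,.06,T) for v in(295,262)]
print("left top edge",a,b,"yaw",np.degrees(np.arctan2(b[1]-a[1],b[0]-a[0])))
# roof
c=T["color"].astype(int);sub=c[165:260,300:425]
e=[(305+78/6,170+333/5.7),(305+603/6,170+410/5.7),(305+127/6,170+45/5.7),(305+647/6,170+122/5.7)]
w=[atz(*x,.062,T) for x in e]
for x in w:print(x.round(4))
print([np.degrees(np.arctan2(-(w[i]-w[j])[0],(w[i]-w[j])[1])) for i,j in((0,1),(2,3))],[np.degrees(np.arctan2(*(w[i]-w[j])[1::-1])) for i,j in((2,0),(3,1))])
move([.444,.1125,.2],-7)
E
```

```text
258 179.0 186.0 [155 148 101  81  75 101 120 125 130 148  92  50  45  47  42  40  45  49
  45  61  59  88  91  86  85  86]
268 177.0 185.0 [142 146 146 146 148 148 148 134  86  44  48  53  46  50  42  47  50  44
  55  64  66  61  65  60  68  64]
278 176.0 184.0 [146 149 100  88  92  92  95  96  51  43  49  47  51  48  47  44  45  63
  64  88  80  63  64  59  86  89]
288 175.0 184.0 [145 146 147 146 144 154  81  40  43  45  45  47  44  45  39  47  51  90
  87  87  88  83  88  88  86  88]
298 173.0 181.0 [145 144 145 158  98  47  39  44  44  43  44  44  37  42  55  60  66  65
  61  60  60  59  61  55  56  81]
left top edge [0.40606137 0.12650686 0.06      ] [0.47925656 0.115569   0.06      ] yaw -8.499056312477922
[ 0.5563 -0.1954  0.062 ]
[ 0.5265 -0.3896  0.062 ]
[ 0.6736 -0.2132  0.062 ]
[ 0.6425 -0.4088  0.062 ]
[np.float64(-8.71030417385218), np.float64(-9.045256395578262)] [np.float64(-8.641462688451318), np.float64(-9.41079779954898)]
shift [-372.8 -408.9   53.3] turn [ -0.    0.  -14.3] t 1.1 pos [0.2452 0.6289 0.2533] F [-0.7 -0.2 -0.9]
```

Careful with the scale: shifts go in shares of 75 cm and turns go in shares of 120 degrees. That gives: -408 mm is -0.544, -372 mm is -0.496, -13.5 degrees is -0.1125.

>>> send_rows(rows="0 0 -0.0583 -0.12 -0.1333 0.02 1;0 0 -0.1125 -0.1867 -0.2 0.0333 1;0 0 -0.1125 -0.2533 -0.2733 0.04 1;0 0 -0.1125 -0.3133 -0.34 0.0467 1;0 0 -0.1125 -0.3733 -0.4067 0.0533 1;0 0 -0.1125 -0.4333 -0.4733 0.06 1;0 0 -0.1125 -0.496 -0.544 0.0707 1;0 0 -0.1125 -0.496 -0.544 0.0707 1", grip_force=110)

```text
time: 2.1
eef_pos: [0.4249, 0.1628, 0.2058]
tcp_rot: [0.068, 0.998, 0.0, 0.001]
contact_force: [1.0, -0.1, -0.2]
opening: 1.001
finger_force: 0.0
```

```bash
python3 - <<'E'
from h import *
move([.444,.1128,.053],-7.5)
T=ctrl.read_camera("top");S=ctrl.read_camera("scene")
o=np.zeros((600,800,3),np.uint8)
o[:420,:400]=cv2.resize(T["color"][225:309,140:220,::-1],(400,420),interpolation=2)
o[:400,400:]=cv2.resize(S["color"][130:230,205:305,::-1],(400,400),interpolation=2)
cv2.imwrite("pics/c4.png",o)
E
```

```text
shift [-25.5 -47.  152.8] turn [ 0.03  0.1  -0.29] t 2.1 pos [0.4249 0.1628 0.2058] F [ 1.  -0.1 -0.2]
```

>>> send_rows(rows="0 0 0 0 0 0 1;0 0 0 0 0 0 1")

```text
time: 2.45
eef_pos: [0.424, 0.1656, 0.2056]
tcp_rot: [0.067, 0.998, 0.0, 0.0]
contact_force: [-0.9, 1.4, 0.0]
opening: 1.001
finger_force: 0.0
```

```bash
python3 - <<'E'
from h import *
move([.444,.1128,.053],-7.5)
E
```

```text
shift [-26.8 -49.7 152.5] turn [ 0.02  0.01 -0.2 ] t 2.45 pos [0.424  0.1656 0.2056] F [-0.9  1.4  0. ]
```

In the tool's units: 70 mm is 0.0933, 60 mm is 0.08.

>>> send_rows(rows="0 0 0 -0.036 -0.0667 0.04 1;0 0 0 -0.036 -0.0667 0.08 1;0 0 0 -0.036 -0.0667 0.0933 1;0 0 0 -0.036 -0.0667 0.0933 1;0 0 0 -0.036 -0.0667 0.0933 1")

```text
time: 3.08
eef_pos: [0.445, 0.1123, 0.1367]
tcp_rot: [0.067, 0.998, 0.0, 0.001]
contact_force: [0.8, 0.8, -0.4]
opening: 0.996
finger_force: 0.0
```

```bash
python3 - <<'E'
from h import *
move([.444,.1128,.053],-7.5)
T=ctrl.read_camera("top");S=ctrl.read_camera("scene")
o=np.zeros((600,800,3),np.uint8)
o[:420,:400]=cv2.resize(T["color"][225:309,140:220,::-1],(400,420),interpolation=2)
o[:400,400:]=cv2.resize(S["color"][130:230,205:305,::-1],(400,400),interpolation=2)
cv2.imwrite("pics/c4.png",o)
E
```

```text
shift [ 1.2  0.3 83.7] turn [ 0.02  0.13 -0.19] t 3.075 pos [0.445  0.1123 0.1367] F [ 0.8  0.8 -0.4]
```

View pics/c4.png

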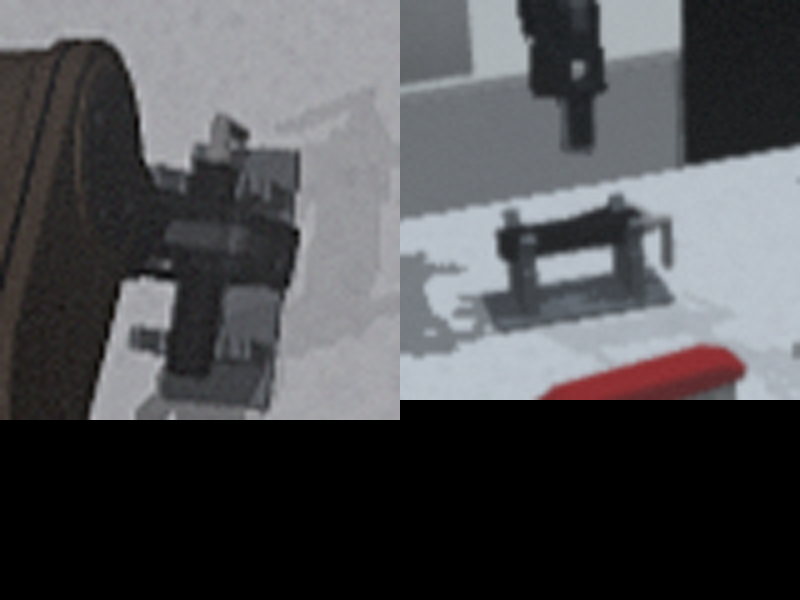

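The top view shows the gripper squarely across the middle of the handle at about (182,273), and the scene view shows it clear above the posts. I'll go down and grip.

In the tool's units: 83 mm is 0.1107, 80 mm is 0.1067.

>>> send_rows(rows="0 0 0 0.0013 0 0.0333 1;0 0 0 0.0013 0 0.0667 1;0 0 0 0.0013 0 0.0933 1;0 0 0 0.0013 0 0.1067 1;0 0 0 0.0013 0 0.1107 1;0 0 0 0.0013 0 0.1107 1;0 0 0 0.0013 0 0.1107 -1;0 0 0 0.0013 0 0.1107 -1", grip_force=60)

```text
time: 4.18
eef_pos: [0.4438, 0.1116, 0.053]
tcp_rot: [0.068, 0.998, 0.0, 0.001]
contact_force: [-0.8, -0.6, 0.5]
opening: 0.604
finger_force: 0.0
```

>>> send_rows(rows="0 0 0 0 0 0 -1;0 0 0 0 0 0 -1;0 0 0 0 0 0 -1;0 0 0 0 0 0 -1", grip_force=110)

```text
time: 4.68
eef_pos: [0.4437, 0.1116, 0.0528]
tcp_rot: [0.068, 0.998, 0.0, 0.0]
contact_force: [-0.5, -0.1, 4.1]
opening: 0.169
finger_force: 106.5
```

In the tool's units: -80 mm is -0.1067, -65 mm is -0.0867.

>>> send_rows(rows="0 0 0 0 0 -0.0133 -1;0 0 0 0 0 -0.0333 -1;0 0 0 0 0 -0.06 -1;0 0 0 0 0 -0.0867 -1;0 0 0 0 0 -0.1067 -1;0 0 0 0 0 -0.1067 -1;0 0 0 0 0 -0.1067 -1")

```text
time: 5.55
eef_pos: [0.4428, 0.1115, 0.1318]
tcp_rot: [0.068, 0.998, -0.0, -0.001]
contact_force: [0.6, -0.5, -1.3]
opening: 0.168
finger_force: 106.3
```

```bash
python3 - <<'E'
from h import *
s=ctrl.get_state();print(s["time"],s["eef_pos"],s["contact_force"],s["opening"])
T=ctrl.read_camera("top");S=ctrl.read_camera("scene")
for P in(T,S):
    for t in("hook","hook_tip"):
        for r in ctrl.look_for(P,t)[:3]:
            w=world(r["position"],P)[:3]; print(t,round(r["p"],2),w.round(3),np.round(pix(w,P)))
o=np.zeros((600,800,3),np.uint8)
o[:420,:400]=cv2.resize(T["color"][225:309,140:220,::-1],(400,420),interpolation=2)
o[:400,400:]=cv2.resize(S["color"][130:230,205:305,::-1],(400,400),interpolation=2)
cv2.imwrite("pics/c5.png",o)
E
```

```text
5.55 [0.44279503 0.11153002 0.13184542] [ 0.57964161 -0.48816495 -1.3074498 ] 0.1678756624575595
hook 0.56 [0.464 0.108 0.136] [171. 264.]
hook_tip 0.72 [0.466 0.105 0.137] [172. 263.]
hook_tip 0.48 [ 0.529 -0.251  0.026] [342. 244.]
hook_tip 0.29 [0.435 0.103 0.011] [188. 284.]
hook 0.81 [0.464 0.104 0.134] [253. 159.]
hook 0.63 [0.486 0.206 0.01 ] [250. 185.]
hook_tip 0.8 [0.459 0.103 0.128] [252. 161.]
hook_tip 0.46 [ 0.572 -0.329  0.06 ] [380. 259.]
```

View pics/c5.png

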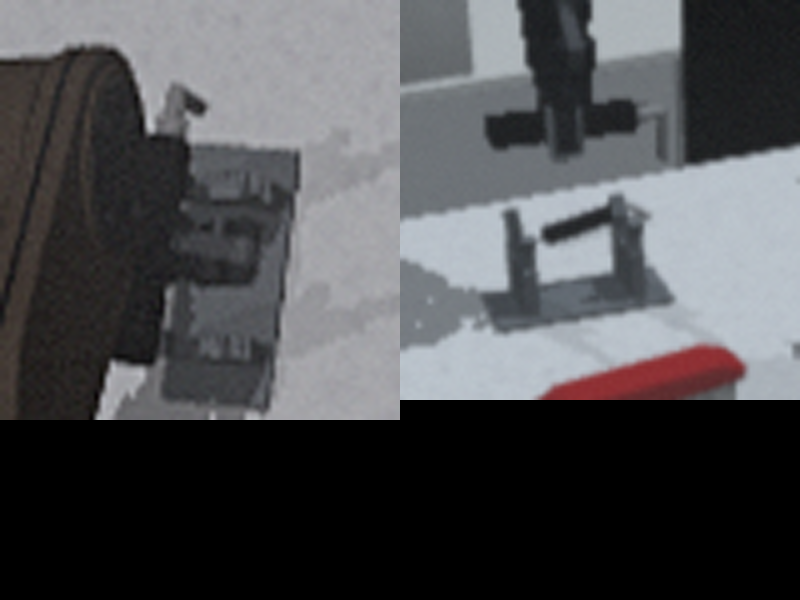

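```bash
python3 - <<'E'
from h import *
T=ctrl.read_camera("top");S=ctrl.read_camera("scene")
print(tri((180.0,245.4),T,(270.8,168.6),S),tri((175.3,242.5),T,(270.2,157.2),S))
# TCP target so pin is above hole, yaw -9
h=np.array([.502,-.2495]);y=np.radians(-9);u=np.array([np.cos(y),np.sin(y)])
print(h-.066*u)
move(np.r_[h-.066*u,.14],-9)
E
```

```text
(array([0.50944533, 0.10153927, 0.09969753]), [array([-0.1,  0.2]), array([ 0.2, -0. ])]) (array([0.50981657, 0.10310784, 0.13093281]), [array([-0.1,  0.3]), array([ 0.3, -0. ])])
[ 0.43681257 -0.23917533]
shift [ -41.3 -348.3   -8. ] turn [-0.01 -0.04  1.2 ] t 5.95 pos [0.4431 0.1115 0.132 ] F [-0.2  0.4 -2.2]
```

In the tool's units: -348 mm is -0.464, -315 mm is -0.42, 1.2 degrees is 0.01.

>>> send_rows(rows="0 0 0.0042 -0.0053 -0.0333 -0.0053 -1;0 0 0.01 -0.012 -0.0933 -0.0107 -1;0 0 0.01 -0.02 -0.16 -0.0107 -1;0 0 0.01 -0.028 -0.2267 -0.0107 -1;0 0 0.01 -0.036 -0.2933 -0.0107 -1;0 0 0.01 -0.044 -0.36 -0.0107 -1;0 0 0.01 -0.0507 -0.42 -0.0107 -1;0 0 0.01 -0.0547 -0.464 -0.0107 -1")

```text
time: 6.95
eef_pos: [0.4365, -0.2409, 0.1405]
tcp_rot: [0.079, 0.997, -0.0, 0.0]
contact_force: [0.5, 0.3, -0.3]
opening: 0.167
finger_force: 106.5
```

>>> send_rows(rows="0 0 0 0 0 0 -1;0 0 0 0 0 0 -1")

```text
time: 7.2
eef_pos: [0.4364, -0.2382, 0.14]
tcp_rot: [0.079, 0.997, 0.0, -0.0]
contact_force: [-0.6, 0.1, -2.3]
opening: 0.169
finger_force: 106.5
```

```bash
python3 - <<'E'
from h import *
move([.4368,-.2392,.09],-9)
T=ctrl.read_camera("top");S=ctrl.read_camera("scene")
o=np.zeros((600,800,3),np.uint8)
o[:600,:400]=cv2.resize(T["color"][210:285,315:365,::-1],(400,600),interpolation=2)
o[:600,400:]=cv2.resize(S["color"][205:295,290:350,::-1],(400,600),interpolation=2)
cv2.imwrite("pics/c6.png",o)
E
```

```text
shift [-0.6 -1.  50. ] turn [ 0.05 -0.05 -0.01] t 7.2 pos [ 0.4364 -0.2382  0.14  ] F [-0.6  0.1 -2.3]
```

View pics/c6.png

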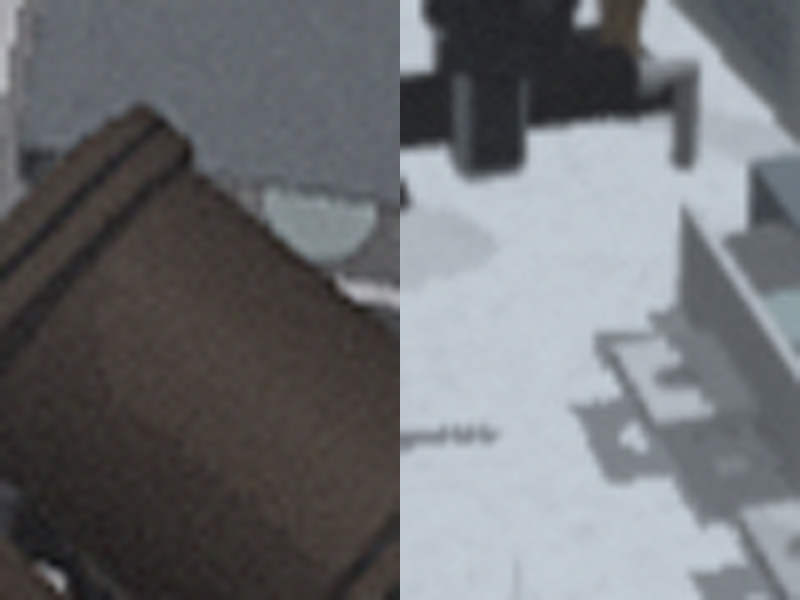

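The scene view shows the pin's tip at about (332.6,229.7), nearly straight above the wide tray's hole at (331.7,261). The arm hides the hole in the top view.

```bash
python3 - <<'E'
from h import *
S=ctrl.read_camera("scene")
y=np.radians(-9);u=np.array([np.cos(y),np.sin(y),0])
p=ctrl.get_state()["eef_pos"];tip=p+.066*u-[0,0,.039]
print(tip,pix(tip,S),"obs 332.1 229.3 ; hole pred",pix([.502,-.2495,.024],S),"obs 331.3 260.5")
print("du per +x mm, +y mm",[np.subtract(pix(tip+d,S),pix(tip,S)).round(2) for d in([.001,0,0],[0,.001,0])])
E
```

```text
[ 0.50183868 -0.24793493  0.10114655] (np.float64(331.8964560426116), np.float64(230.9698716410259)) obs 332.1 229.3 ; hole pred (np.float64(331.0985784352682), np.float64(261.83455627944033)) obs 331.3 260.5
du per +x mm, +y mm [array([ 0.42, -0.1 ]), array([-0.23, -0.22])]
```

In the tool's units: 70 mm is 0.0933, 68 mm is 0.0907.

>>> send_rows(rows="0 0 0 -0.0007 -0.0013 0.02 -1;0 0 0 -0.0007 -0.0013 0.0467 -1;0 0 0 -0.0007 -0.0013 0.0693 -1;0 0 0 -0.0007 -0.0013 0.0827 -1;0 0 0 -0.0007 -0.0013 0.0907 -1;0 0 0 -0.0007 -0.0013 0.0933 -1;0 0 0 -0.0007 -0.0013 0.0933 -1")

```text
time: 8.22
eef_pos: [0.4373, -0.2401, 0.0707]
tcp_rot: [0.079, 0.997, -0.0, 0.0]
contact_force: [0.3, -0.4, -1.5]
opening: 0.174
finger_force: 106.5
```

```bash
python3 - <<'E'
from h import *
move([.4368,-.2392,.051],-9)
S=ctrl.read_camera("scene");T=ctrl.read_camera("top")
o=np.zeros((600,800,3),np.uint8)
o[:600,:400]=cv2.resize(T["color"][210:285,315:365,::-1],(400,600),interpolation=2)
o[:600,400:]=cv2.resize(S["color"][220:280,305:345,::-1],(400,600),interpolation=2)
cv2.imwrite("pics/c7.png",o)
E
```

```text
shift [ 0.6  0.8 19.7] turn [-0.02  0.04 -0.01] t 8.225 pos [ 0.4373 -0.2401  0.0707] F [ 0.3 -0.4 -1.5]
```

View pics/c7.png

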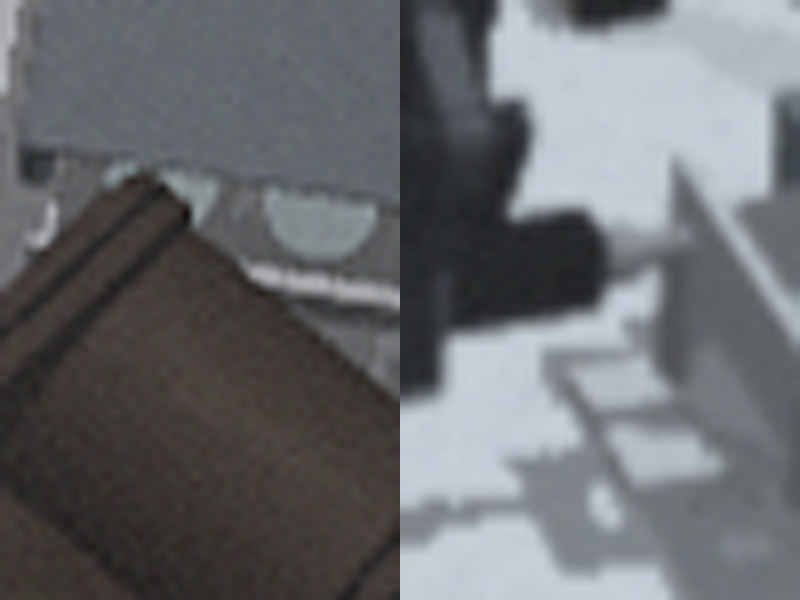

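The scene view shows the pin standing over the tongue's hole at about (331,255); its shadow band crosses the hole. The top view is hidden. I'll lower slowly.

In the tool's units: 11 mm is 0.0147, 9.5 mm is 0.0127.

>>> send_rows(rows="0 0 0 0.0007 0.0007 0.0027 -1;0 0 0 0.0007 0.0007 0.0053 -1;0 0 0 0.0007 0.0007 0.008 -1;0 0 0 0.0007 0.0007 0.0107 -1;0 0 0 0.0007 0.0007 0.0127 -1;0 0 0 0.0007 0.0007 0.0147 -1")

```text
time: 9.07
eef_pos: [0.4366, -0.2393, 0.0592]
tcp_rot: [0.078, 0.997, 0.0, -0.0]
contact_force: [0.3, -0.3, -1.8]
opening: 0.165
finger_force: 106.5
```

Tip is at about z = 20 mm with no contact force, so it is in the hole. I'll continue down.

In the tool's units: 8 mm is 0.0107, 6 mm is 0.008.

>>> send_rows(rows="0 0 0 0 0 0.0027 -1;0 0 0 0 0 0.0053 -1;0 0 0 0 0 0.008 -1;0 0 0 0 0 0.0107 -1;0 0 0 0 0 0.0107 -1", grip_force=120)

```text
time: 9.7
eef_pos: [0.4365, -0.2392, 0.0512]
tcp_rot: [0.079, 0.997, 0.0, -0.0]
contact_force: [-0.0, -0.7, -0.3]
opening: 0.164
finger_force: 116.6
```

```bash
python3 - <<'E'
from h import *
s=ctrl.get_state();p=s["eef_pos"];y=np.radians(-9);u=np.array([np.cos(y),np.sin(y),0])
for d in(.03,.04,.06): move(p-d*u)
E
```

```text
shift [30. -0.  0.] turn None t 9.7 pos [ 0.4365 -0.2392  0.0512] F [-0.  -0.7 -0.3]
shift [40. -0.  0.] turn None t 9.7 pos [ 0.4365 -0.2392  0.0512] F [-0.  -0.7 -0.3]
shift [60. -0.  0.] turn None t 9.7 pos [ 0.4365 -0.2392  0.0512] F [-0.  -0.7 -0.3]
```

In the tool's units: 11 mm is 0.0147, 3.5 mm is 0.0047.

>>> send_rows(rows="0 0 0 0.0013 0 0 -1;0 0 0 0.0027 0 0 -1;0 0 0 0.0047 0 0 -1;0 0 0 0.0067 0 0 -1;0 0 0 0.0087 0 0 -1;0 0 0 0.0107 0 0 -1;0 0 0 0.0127 0 0 -1;0 0 0 0.0147 0 0 -1")

```text
time: 10.7
eef_pos: [0.4259, -0.2377, 0.0516]
tcp_rot: [0.078, 0.997, -0.0, 0.0]
contact_force: [2.6, 0.1, -1.7]
opening: 0.166
finger_force: 116.6
```

In the tool's units: 16 mm is 0.0213, 14 mm is 0.0187.

>>> send_rows(rows="0 0 0 0.0027 0 0 -1;0 0 0 0.0053 0 0 -1;0 0 0 0.008 0 0 -1;0 0 0 0.0107 0 0 -1;0 0 0 0.0133 0 0 -1;0 0 0 0.016 0 0 -1;0 0 0 0.0187 0 0 -1;0 0 0 0.0213 0 0 -1")

```text
time: 11.7
eef_pos: [0.4099, -0.2351, 0.0514]
tcp_rot: [0.079, 0.997, -0.0, 0.0]
contact_force: [4.0, -0.6, -1.9]
opening: 0.163
finger_force: 116.7
```

In the tool's units: 9.5 mm is 0.0127, 9 mm is 0.012.

>>> send_rows(rows="0 0 0 0.002 0 0 -1;0 0 0 0.004 0 0 -1;0 0 0 0.006 0 0 -1;0 0 0 0.008 0 0 -1;0 0 0 0.01 0 0 -1;0 0 0 0.012 0 0 -1;0 0 0 0.0127 0 0 -1")

```text
time: 12.58
eef_pos: [0.4005, -0.2336, 0.0514]
tcp_rot: [0.079, 0.997, -0.0, 0.0]
contact_force: [3.0, 0.3, -0.9]
opening: 0.164
finger_force: 116.8
```

In the tool's units: 2 mm is 0.0027, 1 mm is 0.0013.

>>> send_rows(rows="0 0 0 0.0013 0 0 -1;0 0 0 0.0027 0 0 -1;0 0 0 0.0027 0 0 -1")

```text
time: 12.95
eef_pos: [0.3985, -0.2333, 0.0514]
tcp_rot: [0.078, 0.997, -0.0, -0.0]
contact_force: [2.0, -1.0, 0.9]
opening: 0.167
finger_force: 116.9
```

In the tool's units: 1.5 mm is 0.002, 0.7 mm is 0.0009.

>>> send_rows(rows="0 0 0 0.0009 0 0 -1;0 0 0 0.002 0 0 -1")

```text
time: 13.2
eef_pos: [0.3971, -0.233, 0.0514]
tcp_rot: [0.078, 0.997, -0.0, 0.0]
contact_force: [3.1, 0.4, -1.1]
opening: 0.165
finger_force: 116.8
```

In the tool's units: 1.5 mm is 0.002, 0.7 mm is 0.0009.

>>> send_rows(rows="0 0 0 0.0009 0 0 -1;0 0 0 0.002 0 0 -1")

```text
time: 13.45
eef_pos: [0.3956, -0.2328, 0.0514]
tcp_rot: [0.078, 0.997, -0.0, 0.0]
contact_force: [2.1, -0.6, -0.8]
opening: 0.17
finger_force: 116.8
```

In the tool's units: 1.5 mm is 0.002, 0.7 mm is 0.0009.

>>> send_rows(rows="0 0 0 0.0009 0 0 -1;0 0 0 0.002 0 0 -1")

```text
time: 13.7
eef_pos: [0.3941, -0.2325, 0.0514]
tcp_rot: [0.078, 0.997, -0.0, 0.0]
contact_force: [2.3, 0.0, -1.2]
opening: 0.166
finger_force: 116.8
```

In the tool's units: 1.5 mm is 0.002, 0.7 mm is 0.0009.

>>> send_rows(rows="0 0 0 0.0009 0 0 -1;0 0 0 0.002 0 0 -1")

```text
time: 13.95
eef_pos: [0.3926, -0.2323, 0.0514]
tcp_rot: [0.078, 0.997, -0.0, 0.0]
contact_force: [2.7, -0.2, -1.1]
opening: 0.166
finger_force: 116.9
```

In the tool's units: 1.5 mm is 0.002, 0.7 mm is 0.0009.

>>> send_rows(rows="0 0 0 0.0009 0 0 -1;0 0 0 0.002 0 0 -1")

```text
time: 14.2
eef_pos: [0.3911, -0.2321, 0.0514]
tcp_rot: [0.078, 0.997, 0.0, -0.0]
contact_force: [3.4, -0.9, -0.7]
opening: 0.168
finger_force: 116.9
```

In the tool's units: 1.5 mm is 0.002, 0.7 mm is 0.0009.

>>> send_rows(rows="0 0 0 0.0009 0 0 -1;0 0 0 0.002 0 0 -1")

```text
time: 14.45
eef_pos: [0.3897, -0.2319, 0.0514]
tcp_rot: [0.078, 0.997, -0.0, 0.0]
contact_force: [3.0, -0.1, -0.7]
opening: 0.169
finger_force: 116.9
```

In the tool's units: 1.5 mm is 0.002, 0.7 mm is 0.0009.

>>> send_rows(rows="0 0 0 0.0009 0 0 -1;0 0 0 0.002 0 0 -1")

```text
time: 14.7
eef_pos: [0.3882, -0.2316, 0.0514]
tcp_rot: [0.078, 0.997, 0.0, -0.0]
contact_force: [3.1, 0.6, -1.7]
opening: 0.164
finger_force: 116.9
```

In the tool's units: 1.5 mm is 0.002, 0.7 mm is 0.0009.

>>> send_rows(rows="0 0 0 0.0009 0 0 -1;0 0 0 0.002 0 0 -1")

```text
time: 14.95
eef_pos: [0.3867, -0.2314, 0.0514]
tcp_rot: [0.078, 0.997, 0.0, -0.0]
contact_force: [3.2, -0.3, -0.8]
opening: 0.164
finger_force: 116.9
```

In the tool's units: 1.5 mm is 0.002, 0.7 mm is 0.0009.

>>> send_rows(rows="0 0 0 0.0009 0 0 -1;0 0 0 0.002 0 0 -1")

```text
time: 15.2
eef_pos: [0.3852, -0.2312, 0.0514]
tcp_rot: [0.079, 0.997, 0.0, 0.0]
contact_force: [3.2, -0.3, -0.5]
opening: 0.168
finger_force: 116.9
```

In the tool's units: 1.5 mm is 0.002, 0.7 mm is 0.0009.

>>> send_rows(rows="0 0 0 0.0009 0 0 -1;0 0 0 0.002 0 0 -1")

```text
time: 15.45
eef_pos: [0.3837, -0.2309, 0.0514]
tcp_rot: [0.078, 0.997, 0.0, -0.0]
contact_force: [2.8, 0.5, -1.3]
opening: 0.169
finger_force: 116.9
```

In the tool's units: 1.5 mm is 0.002, 0.7 mm is 0.0009.

>>> send_rows(rows="0 0 0 0.0009 0 0 -1;0 0 0 0.002 0 0 -1")

```text
time: 15.7
eef_pos: [0.3822, -0.2307, 0.0514]
tcp_rot: [0.079, 0.997, -0.0, 0.0]
contact_force: [2.5, -1.1, -0.7]
opening: 0.166
finger_force: 116.9
```

>>> send_rows(rows="0 0 0 0.0009 0 0 -1;0 0 0 0.002 0 0 -1")

```text
time: 15.95
eef_pos: [0.3808, -0.2304, 0.0514]
tcp_rot: [0.078, 0.997, 0.0, -0.0]
contact_force: [2.9, -0.8, -1.8]
opening: 0.168
finger_force: 116.9
```

In the tool's units: 1.3 mm is 0.0017, 0.7 mm is 0.0009.

>>> send_rows(rows="0 0 0 0.0009 0 0 -1;0 0 0 0.0017 0 0 -1")

```text
time: 16.2
eef_pos: [0.3794, -0.2302, 0.0514]
tcp_rot: [0.078, 0.997, 0.0, -0.0]
contact_force: [3.9, -0.7, -1.3]
opening: 0.168
finger_force: 116.9
```

In the tool's units: 1.3 mm is 0.0017, 0.7 mm is 0.0009.

>>> send_rows(rows="0 0 0 0.0009 0 0 -1;0 0 0 0.0017 0 0 -1")

```text
time: 16.45
eef_pos: [0.3782, -0.23, 0.0514]
tcp_rot: [0.078, 0.997, -0.0, 0.0]
contact_force: [4.5, -0.3, -1.4]
opening: 0.167
finger_force: 116.9
```

In the tool's units: 0.6 mm is 0.0008, 0.3 mm is 0.0004.

>>> send_rows(rows="0 0 0 0.0004 0 0 -1;0 0 0 0.0008 0 0 -1")

```text
time: 16.7
eef_pos: [0.3781, -0.23, 0.0514]
tcp_rot: [0.079, 0.997, -0.0, 0.001]
contact_force: [7.2, 0.1, -2.3]
opening: 0.167
finger_force: 116.8
```

In the tool's units: 0.6 mm is 0.0008, 0.3 mm is 0.0004.

>>> send_rows(rows="0 0 0 0.0004 0 0 -1;0 0 0 0.0008 0 0 -1")

```text
time: 16.95
eef_pos: [0.378, -0.23, 0.0515]
tcp_rot: [0.079, 0.997, -0.0, 0.002]
contact_force: [8.6, 0.7, -5.7]
opening: 0.167
finger_force: 116.5
```

>>> send_rows(rows="0 0 0 0.0004 0 0 -1;0 0 0 0.0008 0 0 -1")

```text
time: 17.2
eef_pos: [0.3779, -0.23, 0.0515]
tcp_rot: [0.079, 0.997, -0.001, 0.002]
contact_force: [10.8, 0.1, -6.7]
opening: 0.167
finger_force: 116.3
```

In the tool's units: 0.5 mm is 0.0007, 0.3 mm is 0.0004.

>>> send_rows(rows="0 0 0 0.0004 0 0 -1;0 0 0 0.0007 0 0 -1")

```text
time: 17.45
eef_pos: [0.3779, -0.23, 0.0515]
tcp_rot: [0.079, 0.997, -0.001, 0.003]
contact_force: [12.7, -0.2, -8.3]
opening: 0.166
finger_force: 116.1
```

>>> send_rows(rows="0 0 0 0 0 0 -1;0 0 0 0 0 0 -1;0 0 0 0 0 0 -1;0 0 0 0 0 0 -1")

```text
time: 17.95
eef_pos: [0.3779, -0.23, 0.0515]
tcp_rot: [0.079, 0.997, -0.001, 0.003]
contact_force: [12.5, -0.8, -7.1]
opening: 0.169
finger_force: 116.1
```

>>> send_rows(rows="0 0 0 0 0 0 -1;0 0 0 0 0 0 -1;0 0 0 0 0 0 -1;0 0 0 0 0 0 -1")

```text
time: 18.45
eef_pos: [0.3779, -0.2301, 0.0515]
tcp_rot: [0.079, 0.997, -0.001, 0.003]
contact_force: [11.2, 0.4, -7.4]
opening: 0.164
finger_force: 116.1
```

In the tool's units: -5 mm is -0.0067, -4 mm is -0.0053.

>>> send_rows(rows="0 0 0 -0.0013 0 0 -1;0 0 0 -0.0027 0 0 -1;0 0 0 -0.004 0 0 -1;0 0 0 -0.0053 0 0 -1;0 0 0 -0.0067 0 0 -1;0 0 0 -0.0067 0 0 -1")

```text
time: 19.2
eef_pos: [0.3805, -0.2302, 0.0511]
tcp_rot: [0.078, 0.997, 0.0, -0.001]
contact_force: [0.2, -0.2, -0.5]
opening: 0.162
finger_force: 117.0
```

In the tool's units: -85 mm is -0.1133, -65 mm is -0.0867.

>>> send_rows(rows="0 0 0 0 0 -0.0053 -1;0 0 0 0 0 -0.012 -1;0 0 0 0 0 -0.0213 -1;0 0 0 0 0 -0.0347 -1;0 0 0 0 0 -0.06 -1;0 0 0 0 0 -0.0867 -1;0 0 0 0 0 -0.1133 -1;0 0 0 0 0 -0.1133 -1")

```text
time: 20.2
eef_pos: [0.382, -0.2315, 0.1386]
tcp_rot: [0.078, 0.997, -0.002, 0.002]
contact_force: [0.4, -0.1, -1.2]
opening: 0.17
finger_force: 117.0
```

```bash
python3 - <<'E'
from h import *
move([.4437,.1116,.134],-7.8)
T=ctrl.read_camera("top");S=ctrl.read_camera("scene")
o=np.zeros((600,800,3),np.uint8)
o[:600,:400]=cv2.resize(T["color"][210:300,325:385,::-1],(400,600),interpolation=2)
o[:450,400:]=cv2.resize(S["color"][190:300,265:363,::-1],(400,450),interpolation=2)
cv2.imwrite("pics/c8.png",o)
E
```

```text
shift [ -7.3 348.5   3.6] turn [-0.17  0.24 -1.2 ] t 20.2 pos [ 0.382  -0.2315  0.1386] F [ 0.4 -0.1 -1.2]
```

View pics/c8.png

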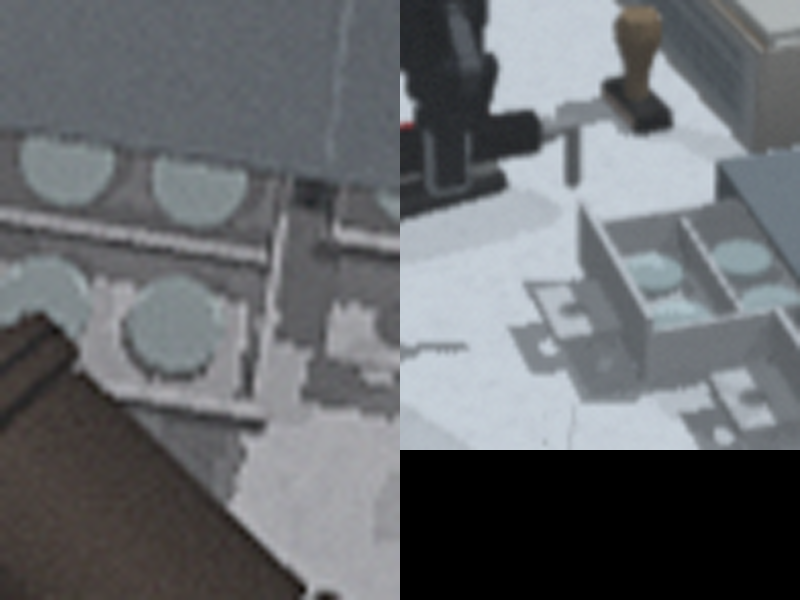

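The scene view shows the wide tray standing well open with the pin clear above it at about (307,233). The narrow tray has not moved. I'll carry the hook back.

In the tool's units: 348 mm is 0.464, 315 mm is 0.42, -1.2 degrees is -0.01.

>>> send_rows(rows="0 0 -0.0042 -0.0013 0.0333 0 -1;-0.0008 0.0017 -0.01 -0.0027 0.0933 0 -1;-0.0008 0.0017 -0.01 -0.004 0.16 0 -1;-0.0008 0.0017 -0.01 -0.0053 0.2267 0 -1;-0.0008 0.0017 -0.01 -0.0067 0.2933 0 -1;-0.0008 0.0017 -0.01 -0.008 0.36 0 -1;-0.0008 0.0017 -0.01 -0.0093 0.42 0 -1;-0.0008 0.0017 -0.01 -0.0093 0.464 0 -1")

```text
time: 21.3
eef_pos: [0.4415, 0.114, 0.1351]
tcp_rot: [0.067, 0.998, 0.001, -0.003]
contact_force: [0.7, 0.7, -0.0]
opening: 0.167
finger_force: 116.9
```

>>> send_rows(rows="0 0 0 0 0 0 -1;0 0 0 0 0 0 -1;0 0 0 0 0 0 -1")

```text
time: 21.68
eef_pos: [0.442, 0.1113, 0.1359]
tcp_rot: [0.069, 0.998, 0.001, -0.002]
contact_force: [-0.5, 0.8, -0.9]
opening: 0.164
finger_force: 116.9
```

```bash
python3 - <<'E'
from h import *
move([.4437,.1116,.075],-7.8)
T=ctrl.read_camera("top");S=ctrl.read_camera("scene")
o=np.zeros((600,800,3),np.uint8)
o[:420,:400]=cv2.resize(T["color"][225:309,140:220,::-1],(400,420),interpolation=2)
o[:400,400:]=cv2.resize(S["color"][130:230,205:305,::-1],(400,400),interpolation=2)
cv2.imwrite("pics/c9.png",o)
E
```

```text
shift [-2.   0.4 60.9] turn [ 0.08 -0.25 -0.08] t 21.675 pos [0.442  0.1113 0.1359] F [-0.5  0.8 -0.9]
```

View pics/c9.png

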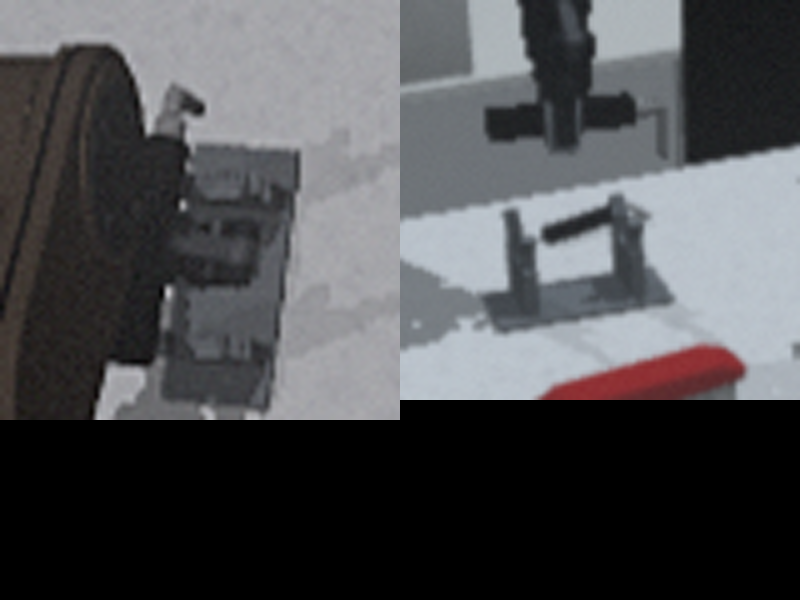

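The hook looks just as it did after the first lift: level, above the rest, pin bottom at scene pixel (271,169.5). I'll lower it.

In the tool's units: 80 mm is 0.1067, 76 mm is 0.1013, -0.2 degrees is -0.0017.

>>> send_rows(rows="0 -0.0017 0 -0.0027 0 0.0267 -1;0 -0.0017 0 -0.0027 0 0.0507 -1;0 -0.0017 0 -0.0027 0 0.0693 -1;0 -0.0017 0 -0.0027 0 0.0827 -1;0 -0.0017 0 -0.0027 0 0.0933 -1;0 -0.0017 0 -0.0027 0 0.1013 -1;0 -0.0017 0 -0.0027 0 0.1067 -1;0 -0.0017 0 -0.0027 0 0.1067 -1")

```text
time: 22.78
eef_pos: [0.4439, 0.1121, 0.0562]
tcp_rot: [0.068, 0.998, 0.001, -0.0]
contact_force: [-0.4, -0.3, -2.1]
opening: 0.165
finger_force: 116.9
```

In the tool's units: 3.4 mm is 0.0045, 3 mm is 0.004.

>>> send_rows(rows="0 0 0 0 -0.0004 0.002 -1;0 0 0 0 -0.0004 0.004 -1;0 0 0 0 -0.0004 0.0045 -1;0 0 0 0 -0.0004 0.0045 -1", grip_force=20)

```text
time: 23.28
eef_pos: [0.444, 0.1118, 0.053]
tcp_rot: [0.068, 0.998, 0.001, 0.0]
contact_force: [0.0, -0.2, -1.2]
opening: 0.167
finger_force: 116.9
```

>>> send_rows(rows="0 0 0 0 0 0 -0.5;0 0 0 0 0 0 -0.3;0 0 0 0 0 0 0.2;0 0 0 0 0 0 0.6;0 0 0 0 0 0 0.6;0 0 0 0 0 0 0.6")

```text
time: 24.02
eef_pos: [0.444, 0.1118, 0.053]
tcp_rot: [0.068, 0.998, 0.001, 0.0]
contact_force: [-0.6, -0.5, 0.1]
opening: 0.803
finger_force: 0.0
```

In the tool's units: 170 mm is 0.2267, -160 mm is -0.2133.

>>> send_rows(rows="0 0 0 0 0 -0.0133 0.6;0 0 0 0 0 -0.04 0.6;0 0 0 0 0 -0.08 0.6;0 0 0 0 0 -0.1333 0.6;0 0 0 0 0 -0.1867 0.6;0 0 0 0 0.08 -0.2133 0.6;0 0 0 0 0.16 -0.2133 0.6;0 0 0 0 0.2267 -0.2133 0.6")

```text
time: 25.02
eef_pos: [0.4674, 0.282, 0.215]
tcp_rot: [0.068, 0.998, 0.001, 0.001]
contact_force: [0.8, 0.5, 0.0]
opening: 0.799
finger_force: 0.0
```

```bash
python3 - <<'E'
from h import *
s=ctrl.get_state();print(s["time"],s["eef_pos"],s["opening"])
T=ctrl.read_camera("top");S=ctrl.read_camera("scene")
o=np.zeros((600,800,3),np.uint8)
o[:600,:400]=cv2.resize(S["color"][160:310,205:305,::-1],(400,600),interpolation=2)
o[:600,:400]=0
o[:300,:400]=cv2.resize(S["color"][160:235,205:305,::-1],(400,300),interpolation=2)
o[300:,:400]=cv2.resize(S["color"][225:315,300:420,::-1],(400,300),interpolation=2)
o[:600,400:]=cv2.resize(T["color"][195:318,170:402][:, :, ::-1],(400,212),interpolation=2) if 0 else 0
o[:300,400:]=cv2.resize(T["color"][235:319,130:242,::-1],(400,300),interpolation=2)
o[300:,400:]=cv2.resize(T["color"][195:300,290:430,::-1],(400,300),interpolation=2)
cv2.imwrite("pics/c10.png",o)
E
```

```text
25.025 [0.46738257 0.28199141 0.21496169] 0.7993560470495438
```

View pics/c10.png

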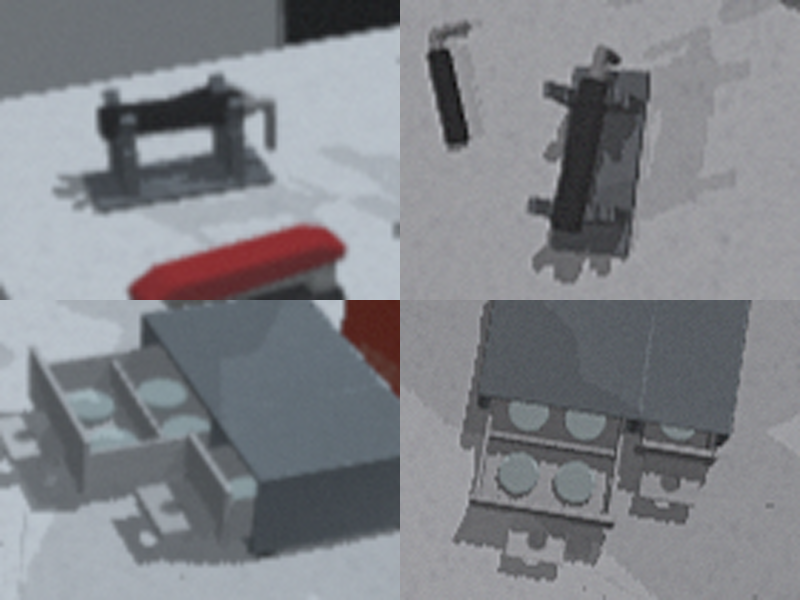

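The final views show the hook back in its rest, the wide tray open, and the narrow tray's hole still at (384,259) in the top view. The stapler and the small hook look unmoved.

```bash
python3 -c "
from plant import ctrl
print(ctrl.sign_off())"
```

```text
the job is handed in; nothing more can be done
None
```

The job is handed in: the wide tray was drawn to its end stop and the pull held there at about 12 N for a second. It was left open with the hook back in its rest, and the final pictures, taken about 25 s in, showed nothing else disturbed.

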